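Zero the blue tally counter

TASK

Set the desk tally counter with the blue wheel back to zero: with a fingertip, gently flick the lugs on the wheel's edge clockwise (seen from above), click by click, until the orange dot has clicked in at the white pointer, and do not run past it. Only push with the fingers: do not lift the counter or shove it out of place, and leave the green counter, the chess rooks and the glue stick where they are.

Things in the scene. Friction and masses are not known exactly. Their poses are not given: they have to be found in the camera images.
- tally_blue: Tally counter with the blue wheel, loose on a rubber foot, 0.95 kg, 132 mm across, 59 mm tall. Origin: centre of its underside, on the wheel's upright axis; z up; the white pointer looks along its -x (roughly to the robot). Grey base 106 mm across up to 30 mm high; above it a flat wheel, disc 98 mm across, 33 to 49 mm above the desk; in its middle a fixed dark cap 43 mm across, up to 59 mm.
- tally_blue_axis (a point): Centre of the blue wheel, on its axis at mid-height of the lugs (41 mm). Eight straight radial lugs, 9 mm wide, 45 degrees apart, reach from 49 to 66 mm from the axis, 34 to 48 mm above the desk. The gaps between them, about 36 mm wide at 58 mm from the axis, are open above and outward. Midway between lugs lie the marks: seven white ticks, one orange dot.
- tally_blue_wheel (a joint): Turn of the blue wheel, rad, growing clockwise seen from above. 0: orange dot at the pointer, which is zero. One click is 0.785 (8 a turn): a spring catch draws the wheel to the nearest multiple of 0.785 when let go; 1 to 2 N at the lugs moves it on. It starts 1 to 4 clicks short (about -0.79 to -3.14), rarely balanced half-way between two clicks; a stop keeps it above -3.46.
- tally_blue_lug (a point): Point on the first lug clockwise of the orange dot, 58 mm from the axis, at mid-height (41 mm above the desk); the middle of its 9 mm width. It turns with the wheel.
- tally_blue_mark (a point): Middle of the orange dot (13 mm across) on top of the blue wheel, 40.5 mm from the axis, 49 mm above the desk, midway between two lugs.
- tally_blue_pointer (a point): Tip of the white pointer on the blue counter's fixed cap, 34 mm from the axis, 55 mm above the desk, on the counter's -x side.
- tally_green: The other tally counter, the same but with a green wheel, to be left alone. Origin: centre of its underside.
- tally_green_wheel: The green wheel, turning on the green counter; to be left alone. Origin as the green counter's.
- tally_green_mark (a point): Middle of the orange dot on the green wheel, 40.5 mm from the axis.
- rook_red: Red chess rook, 74 mm across, 67 mm tall, loose; origin under its middle. Leave it.
- rook_white: White chess rook, 74 mm across, 67 mm tall, loose; origin under its middle. Leave it.
- glue_stick: White glue stick with a green cap, 20 x 91 x 20 mm, lying loose; origin under its middle. Leave it.
Things that resemble listed ones, but are neither listed nor needed, are in the scene too. Of the things shaped like the tally_blue, the blue one is meant.

How it is judged:
By the outcome, as a careful person would: the job done as asked, in the order asked, and still so for the second after the job is handed in, with the robot touching nothing.
It also fails if it takes over 58 s, if anything falls off the work surface, if the arm or the gripper's body presses on something with over 40 N, if the wrist force passes 120 N, or if a joint passes its speed limit or range.

ROBOT

A 6-joint arm with a two-finger parallel gripper is mounted at the origin on a cart in front of the work surface, level with it; the furniture and walls round the work are solid. World frame = base frame: x ahead of the robot, y to its left, z up, the work surface at z = 0. Lengths are in mm, angles in degrees, forces in N, time in s.
With the tool pointing down it reaches from about 350 to 975 mm from the base axis. Payload 17.4 kg.
Tool frame: the origin (TCP) lies at the very end of the fingers, on their centre line; the grasp point (between the pads) lies 19 mm behind it; z points along the fingers, y is the line along which they close (so a half turn about z gives the same grasp; the last joint's range is limited). The gripper opens to 85 mm and grips with 20 to 120 N. Pads are 22 mm wide; open, the fingers measure 114 mm over their backs; the gripper's body (76 mm by 85 mm) begins 54 mm behind the grasp point. The pads swing forward as they close: fully open they stand 13 mm farther back than shut.
Start: joints at [68.652, 6.646, 82.598, -0, 90.757, -2.166], TCP at [221.8, 637.524, 231.303] pointing down, gripper open.
Joint ranges: [-162.19, 162.19], [-47.58, 125.68], [4.15, 143.07], [-65.23, 245.23], [0.69, 171.88], [-170.13, 170.13]. Speed limits (degrees/s): [108.29, 108.29, 127.2, 180, 180, 180].

INTERFACE

Orientations are given as a 3x3 rotation matrix whose columns are the frame's x, y, z axes.
In Python, from plant import env gives the robot as it stands.
- The arm moves only by the tool drive_effector, called by a JSON object that holds its "api" and its "payload", one argument or row to a line. Schema: {"type":"object","properties":{"segments":{"type":"array","items":{"type":"array","items":{"type":"number"},"minItems":4,"maxItems":4},"minItems":1,"maxItems":10},"finger_gap":{"type":"number"},"only":{"type":"string"},"quiet":{"type":"boolean"},"lines":{"type":"string"}},"required":["segments"],"additionalProperties":false}. segments is a list of rows, 1 to 10 of them, each of 4 numbers: dx, dy, dz in mm, then a turn about the tool's z in degrees; each row shifts and turns the commanded pose from where the row before left it, along the tool's axes as they then stand; what a row does not reach is not made up. A row lasts 1/12 s, in which the tool goes at most 41.7 mm and 7.16 degrees, less where a joint would pass 70% of its speed; a pose out of reach is approached as far as the arm can. finger_gap is the finger opening in mm, set as the call begins (left out keeps the last). The fingers move at their own pace and stop on an object; the grip force is fixed at half the most. Time passes only in rows, so rows that do not move let the fingers close. The tool returns the time, the measured TCP pose, the force, the opening and the grip force at its end. only (a regular expression) keeps the lines of the reply that match it, lines (a string "A,B") keeps lines A to B, and quiet returns only ok. Input that does not fit is refused with a message, and nothing moves.
- env.get_state(): the state, without advancing time (a new reading comes with each control period).
- env.grab_frame(name): name is "scene" or "side" or "wrist"; returns a dict with "image" (420x560x3 uint8, blue, green, red), "camera_matrix" (3x3 intrinsics, pixels), "k1" (the pictures are not rectified: a ray, as slopes to the right and down, at radius r is drawn at 1 + k1 r^2 times it, then the intrinsics apply), "eye" and "rotation" of the camera in the world; the wrist camera has in their place "mount" (4x4, takes a point from camera to tool coordinates, whose origin is the TCP and whose axes are the flange's). Camera axes: x right, y down, z forward; pixel columns grow to the right and rows downward; lengths in mm; the calibration is good to about 2 mm. A picture is of the moment at which its call begins: read the wrist's pose just before it. There is no depth.
- env.job_done(): hands the job in; it is judged then, once.
The state is a dict: "time": time; "joint_positions": joint angles; "qd": joint speeds; "effort": joint torques, N m; "tool_pos": TCP position; "tcp_rot": TCP orientation; "wrist_force": force on the tool from outside, world axes, zero at the start; "moment": the same for the moment, N m; "grip_width": finger opening in mm; "grasp_force": force on a finger pad.
Only numpy, scipy, OpenCV 4.12 (cv2) and the standard library are available. Lean on these libraries where they do the work, as an engineer would, in place of code of your own. Each camera call takes 0.05 s, during which the arm holds its last target. There are 200 camera calls.

## Working session

There is one attempt and no reset: what is moved stays moved. The work goes in short steps, Python scripts to look and compute and a tool call to move; the robot and the scene stay as the last step left them, time stands still between calls to the robot, and variables do not carry over. Pictures are saved under pics/ and viewed, at most 10 in all, crops included, and the job is handed in when it is done.

```bash
mkdir -p pics; ls
```

Create h.py:
```python
import numpy as np, cv2
from plant import env
def grab(n):
    s=env.get_state(); f=env.grab_frame(n)
    if n=="wrist":
        M=np.array(f["mount"]); R=np.array(s["tcp_rot"]); 
        f["rotation"]=R@M[:3,:3]; f["eye"]=R@M[:3,3]+np.array(s["tool_pos"])
    return f
def ray(f,u,v):
    K=np.array(f["camera_matrix"]);k=f["k1"]
    p=cv2.undistortPoints(np.array([[[u,v]]],float),K,np.array([k,0,0,0,0.]))[0,0]
    return np.array(f["eye"]),np.array(f["rotation"])@np.array([p[0],p[1],1.])
def onz(f,u,v,z):
    e,d=ray(f,u,v); return e+d*(z-e[2])/d[2]
def pix(f,P):
    c=np.array(f["rotation"]).T@(np.array(P,float)-np.array(f["eye"])); x,y=c[:2]/c[2]; s=1+f["k1"]*(x*x+y*y)
    K=np.array(f["camera_matrix"]); return K[0,0]*x*s+K[0,2],K[1,1]*y*s+K[1,2]
```

Run:
```python
from h import *
import pickle
fs={n:grab(n) for n in("scene","side","wrist")}
pickle.dump(fs,open("f0.pkl","wb"))
for n in fs: print(n,fs[n]["eye"],fs[n]["k1"])
cv2.imwrite("pics/a.png",fs["scene"]["image"]); 
cv2.imwrite("pics/b.png",np.hstack([cv2.resize(fs[n]["image"],(400,300)) for n in("side","wrist")]))
s=env.get_state();print(s["time"],s["tcp_rot"],s["wrist_force"])
```

```text
pics
scene [  21.49795708 -515.6950895   670.79000092] -0.012569209758345414
side [  323.14723856 -1093.07590063   647.05077089] -0.14340454324883362
wrist [158.32581063 660.0861017  373.31281987] -0.038945647350335524
0.15 [[-9.44489557e-01  3.28541311e-01 -2.87314656e-04]
 [ 3.28541437e-01  9.44489160e-01 -8.66361675e-04]
 [-1.32700226e-05 -9.12664325e-04 -9.99999583e-01]] [-0.06364688  0.29106153  0.98658029]
```

View pics/a.png

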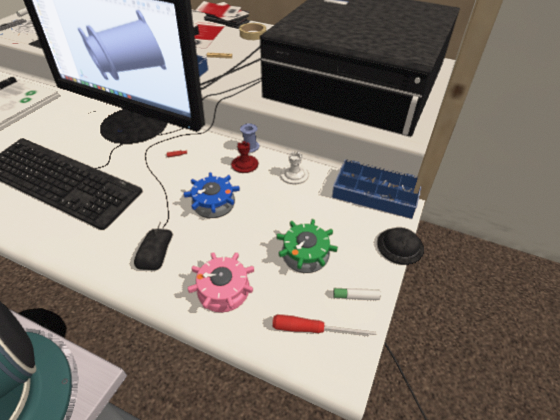

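View pics/b.png

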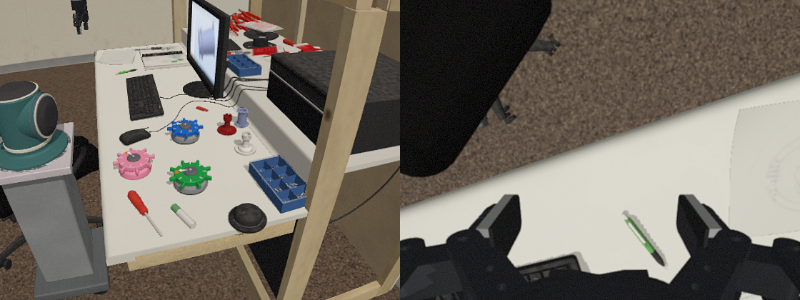

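Run:
```python
from h import *
import pickle
fs=pickle.load(open("f0.pkl","rb"))
f=fs["scene"]
c=[]
for n,(u,v) in {"scene":(212,193),"side":(259,183)}.items():
    im=fs[n]["image"]; c.append(cv2.resize(im[v-38:v+38,u-38:u+38],(400,400),interpolation=cv2.INTER_CUBIC))
    print(n,onz(fs[n],u,v,49))
    hsv=cv2.cvtColor(im,cv2.COLOR_BGR2HSV)
    m=cv2.inRange(hsv,(106,150,90),(120,255,255)); 
    k,l,st,ce=cv2.connectedComponentsWithStats(m)
    for i in range(1,k):
        if st[i,4]>100: print(" blue",st[i],ce[i],onz(fs[n],*ce[i],45).round(1))
    m=cv2.inRange(hsv,(4,130,150),(24,255,255)); 
    k,l,st,ce=cv2.connectedComponentsWithStats(m)
    for i in range(1,k):
        if st[i,4]>3 and 130<st[i,1]<300: print(" orange",st[i],ce[i],onz(fs[n],*ce[i],49).round(1))
cv2.imwrite("pics/c.png",np.hstack(c))
for nm,(u,v),z in [("rookred",(245,166),5),("rookw",(294,175),5),("green",(307,243),50),("pink",(221,275),50),("mouse",(152,248),20),("monbase",(133,125),10),("boxfront",(300,105),100),("rook blue",(250,145),5)]: print(nm,onz(f,u,v,z).round())
```

```text
scene [549.21732765 -97.36658373  49.        ]
 blue [184 173  55  39 845] [211.24733728 193.26982249] [551.1 -93.6  45. ]
 orange [226 190   4   3  11] [227.63636364 191.09090909] [ 570.2 -127.    49. ]
 orange [292 250   6   5  27] [294.59259259 251.92592593] [ 471.1 -340.6   49. ]
 orange [197 274   6   5  27] [199.40740741 276.07407407] [ 341.2 -197.9   49. ]
side [ 551.52438744 -120.81057246   49.        ]
 blue [319  76  31  17 136] [335.06617647  82.88235294] [1032.1  556.7   45. ]
 blue [335  94  31  13 148] [350.         100.53378378] [1010.5  359.9   45. ]
 blue [234 166  50  28 576] [259.20833333 180.71180556] [ 556.3 -103.4   45. ]
 blue [353 219  38  18 182] [372.70879121 226.86813187] [ 748.7 -366.    45. ]
 blue [395 277  33  21 194] [411.04123711 287.21649485] [ 735.2 -561.7   45. ]
 orange [282 150   5   5   7] [284. 152.] [660.8  25.2  49. ]
 orange [264 182   5   2   7] [265.85714286 182.71428571] [ 568.5 -124.2   49. ]
 orange [176 212   3   3   6] [176.83333333 213.        ] [ 337.9 -197.7   49. ]
 orange [245 238   5   5  19] [247.         240.21052632] [ 470.7 -340.2   49. ]
rookred [714. -92.   5.]
rookw [ 736. -226.    5.]
green [ 502. -355.   50.]
pink [ 360. -235.   50.]
mouse [375. -52.  20.]
monbase [736. 299.  10.]
boxfront [ 914. -165.  100.]
rook blue [802. -60.   5.]
```

View pics/c.png

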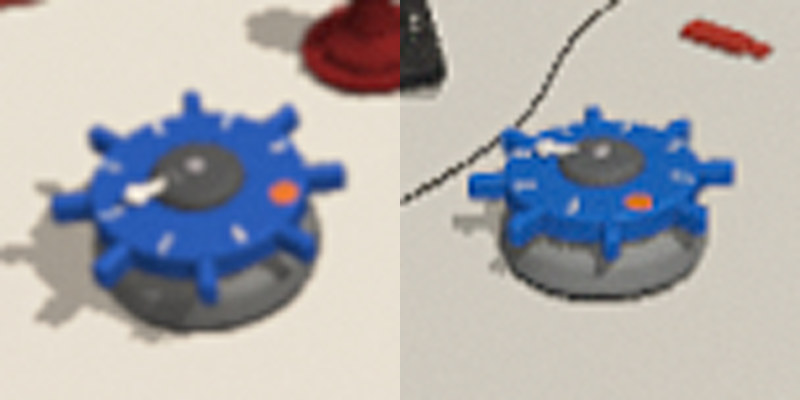

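Run:
```python
from h import *
import pickle
fs=pickle.load(open("f0.pkl","rb"))
# two-view triangulation of the dot; pointer tip and cap on planes
def tri(a,b):
    e1,d1=ray(fs["scene"],*a);e2,d2=ray(fs["side"],*b)
    t=np.linalg.lstsq(np.c_[d1,-d2],e2-e1,rcond=None)[0]; p,q=e1+t[0]*d1,e2+t[1]*d2
    return ((p+q)/2).round(1),round(np.linalg.norm(p-q),1)
S=lambda x,y:(174+x*.19-.4,155+y*.19-.4); D=lambda x,y:(221+(x-400)*.19-.4,145+y*.19-.4)
print("dot",tri((227.64,191.09),(265.86,182.71)))
print("ptr",tri(S(128,194),D(541,147)), onz(fs["scene"],*S(128,194),55))
for z,p,q in [("cap",S(196,165),D(602,151))]: print(tri(p,q))
# wheel outer: lug tips, opposite pairs at 41 mm
f=fs["scene"]
print([onz(f,*S(*p),44).round(1) for p in [(58,205),(342,175),(105,272),(290,112),(192,97),(207,290),(97,132),(305,255)]])
M=np.array(fs["wrist"]["mount"]);print(M.round(3))
```

```text
dot (array([ 567.3, -129. ,   52.1]), np.float64(0.2))
ptr (array([533.8, -70. ,  55.1]), np.float64(1.6)) [534.85278694 -69.20617169  55.        ]
(array([559.8, -89.1,  58.8]), np.float64(0.7))
[array([524.9, -37. ,  44. ]), array([ 595.3, -141.8,   44. ]), array([498.4, -79.3,  44. ]), array([623. , -98.8,  44. ]), array([612.9, -51.7,  44. ]), array([ 507.6, -124.8,   44. ]), array([573.3, -25.3,  44. ]), array([ 543.7, -152.2,   44. ])]
[[  -0.      -0.964   -0.266   67.339]
 [   1.      -0.      -0.       0.484]
 [   0.      -0.266    0.964 -142.716]
 [   0.       0.       0.       1.   ]]
```

The blue counter sits at scene (212,193) and side (259,183). Pink is at (221,275) and green at (307,243), so the blue-wheeled one is the counter meant. The enlarged crop shows its white pointer at upper left, bearing about 144°, and the orange dot on the right at about -76°. That puts it about 3 clicks short. I'll move above it with the fingers shut for a wrist view.

{"api": "drive_effector", "payload": {
  "segments": [
    [-26,-26,0,0],
    [-26,-26,0,0],
    [-26,-26,0,0],
    [-26,-26,0,0],
    [-26,-26,0,0],
    [-26,-26,0,0],
    [-26,-26,0,0],
    [-26,-26,0,0],
    [-26,-26,0,0],
    [-26,-26,0,0]
  ],
  "finger_gap": 0
}}

```text
time: 0.98
tool_pos: [382.2, 304.8, 231.3]
tcp_rot: [[-0.945, 0.328, 0.0], [0.328, 0.945, 0.0], [-0.0, 0.0, -1.0]]
wrist_force: [0.8, 1.1, -0.0]
grip_width: -0.2
grasp_force: 0.0
```

{"api": "drive_effector", "payload": {
  "segments": [
    [-26,-26,4,0],
    [-26,-26,4,0],
    [-26,-26,4,0],
    [-26,-26,4,0],
    [-26,-26,4,0],
    [-26,-26,4,0],
    [-26,-26,4,0],
    [-26,-26,4,0],
    [-26,-26,4,0],
    [-26,-26,4,0]
  ]
}}

```text
time: 1.82
tool_pos: [542.4, -26.4, 191.0]
tcp_rot: [[-0.944, 0.329, 0.0], [0.329, 0.944, 0.0], [-0.0, 0.0, -1.0]]
wrist_force: [1.0, 1.0, 0.7]
grip_width: -0.5
grasp_force: 0.0
```

{"api": "drive_effector", "payload": {
  "segments": [
    [-26,-26,20,0],
    [-22,-27,20,0],
    [0,0,0,-6.7],
    [0,0,0,-6.7],
    [0,0,0,-6.7],
    [0,0,0,-6.7],
    [0,0,0,-6.7],
    [0,0,0,0],
    [0,0,0,0]
  ]
}}

```text
time: 2.57
tool_pos: [569.8, -90.1, 151.3]
tcp_rot: [[-0.97, -0.244, -0.0], [-0.244, 0.97, 0.0], [0.0, 0.0, -1.0]]
wrist_force: [-0.9, 0.2, 0.9]
grip_width: -0.3
grasp_force: 0.0
```

Create look.py:
```python
from h import *
import sys
f=grab("wrist"); im=f["image"]; hsv=cv2.cvtColor(im,cv2.COLOR_BGR2HSV)
cv2.imwrite("pics/%s.png"%sys.argv[1],im)
for nm,lo,hi,z,a in [("blue",(106,150,60),(120,255,255),49,2000),("orange",(4,130,150),(24,255,255),49,30),("white",(0,0,200),(180,50,255),55,20)]:
    m=cv2.inRange(hsv,lo,hi); k,l,st,ce=cv2.connectedComponentsWithStats(m)
    for i in range(1,k):
        if a<st[i,4]<60000: print(nm,st[i],ce[i].round(1),onz(f,*ce[i],z).round(1))
    if nm=="blue":
        i=1+st[1:,4].argmax(); c=max(cv2.findContours((l==i).astype(np.uint8),0,2)[0],key=cv2.contourArea)
        P=np.array([onz(f,*p[0],48)[:2] for p in c]); (x,y),r=cv2.minEnclosingCircle(P.astype(np.float32)); print("circle",x,y,r)
```

```bash
python3 look.py d
```

```text
blue [  195   112   178   171 12247] [283.4 195. ] [555.6 -89.5  49. ]
circle 560.9435424804688 -88.70045471191406 64.28062438964844
orange [215 194  18  17 221] [223.6 202.5] [ 570.6 -128.    49. ]
white [309 173   7  10  33] [311.3 178.7] [539.2 -74.8  55. ]
```

View pics/d.png

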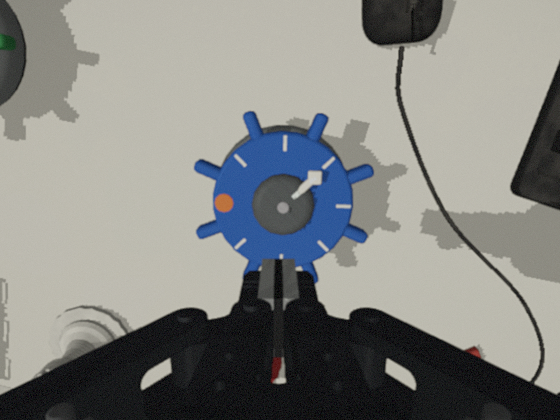

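The wheel is fully seen: axis at about (283,207) px, which is (561,-89) mm with a lug circle of about 64–66 mm. The dot at (224,202) lies 40.5 mm out at -76°, and the pointer tip at (318,174) bears about 148°. That is exactly 3 clicks. I'll go down into the dot's gap.

{"api": "drive_effector", "payload": {
  "segments": [
    [3,-20,0,0],
    [3,-20,0,0],
    [2.7,-19.5,0,0],
    [0,0,25,0],
    [0,0,25,0],
    [0,0,23,0],
    [0,0,0,0],
    [0,0,0,0]
  ],
  "finger_gap": 0
}}

```text
time: 3.28
tool_pos: [575.7, -149.8, 77.9]
tcp_rot: [[-0.97, -0.245, -0.002], [-0.245, 0.97, 0.001], [0.002, 0.001, -1.0]]
wrist_force: [-0.7, 0.3, 0.6]
grip_width: -0.2
grasp_force: 0.0
```

{"api": "drive_effector", "payload": {
  "segments": [
    [0,0,8,0],
    [0,0,8,0],
    [0,0,8,0],
    [0,0,8,0],
    [0,0,8,0],
    [0,0,0,0],
    [0,0,0,0]
  ]
}}

```text
time: 3.87
tool_pos: [576.0, -149.9, 37.8]
tcp_rot: [[-0.969, -0.247, -0.001], [-0.247, 0.969, 0.0], [0.001, 0.001, -1.0]]
wrist_force: [-0.6, -1.0, -0.6]
grip_width: 0.1
grasp_force: 0.0
```

```bash
python3 look.py e
```

```text
blue [  284   133   276   231 26877] [440.1 240.1] [540.4 -94.7  49. ]
circle 559.9563598632812 -89.820068359375 65.11322021484375
orange [320 278  30  28 554] [333.9 292. ] [ 571.2 -127.9   49. ]
white [449 179   7  25  96] [452.1 191.2] [ 520.9 -100.4   55. ]
white [361 211  18  20  89] [369.5 220.6] [ 538.4 -125.4   55. ]
white [512 217  22  18  76] [522.3 225.6] [526.4 -70.3  55. ]
white [494 244  10   6  40] [498.  246.5] [536.1 -75.9  55. ]
```

View pics/e.png

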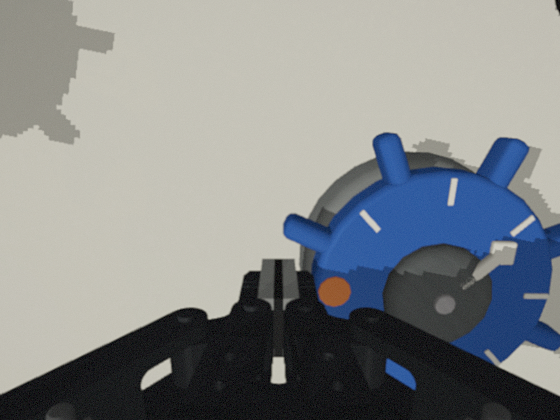

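The fingertip (280,265 px) stands free in the dot's gap, outside the disc, with the next lug ahead at (305,230). I'll push the first click along the arc, slowly.

{"api": "drive_effector", "payload": {
  "segments": [
    [2.75,0.06,0,2.5],
    [2.75,0.06,0,2.5],
    [2.75,0.06,0,2.5],
    [2.75,0.06,0,2.5],
    [2.75,0.06,0,2.5],
    [2.75,0.06,0,2.5],
    [2.75,0.06,0,2.5],
    [2.75,0.06,0,2.5],
    [2.75,0.06,0,2.5],
    [2.75,0.06,0,2.5]
  ],
  "finger_gap": 0
}}

```text
time: 4.75
tool_pos: [549.2, -150.9, 39.1]
tcp_rot: [[-0.982, 0.188, 0.001], [0.188, 0.982, -0.0], [-0.001, -0.0, -1.0]]
wrist_force: [0.7, 0.1, -0.9]
grip_width: -0.2
grasp_force: 0.3
```

{"api": "drive_effector", "payload": {
  "segments": [
    [2.75,0.06,0,2.5],
    [2.75,0.06,0,2.5],
    [2.75,0.06,0,2.5],
    [2.75,0.06,0,2.5],
    [2.75,0.06,0,2.5],
    [2.75,0.06,0,2.5],
    [2.75,0.06,0,2.5],
    [2.75,0.06,0,2.5],
    [0,0,0,0],
    [0,0,0,0]
  ]
}}

```text
time: 5.58
tool_pos: [528.7, -143.2, 38.9]
tcp_rot: [[-0.861, 0.509, 0.001], [0.509, 0.861, -0.0], [-0.001, 0.0, -1.0]]
wrist_force: [0.4, 0.5, 0.0]
grip_width: -0.1
grasp_force: 0.0
```

```bash
python3 look.py g
python3 -c "
from h import *
f=grab('scene');cv2.imwrite('pics/g.png',np.hstack([cv2.resize(cv2.imread('pics/g.png'),(400,300)),cv2.resize(f['image'][150:240,150:270],(400,300))]))"
```

```text
blue [  287   132   273   233 27013] [441.8 240. ] [543.1 -77.9  49. ]
circle 559.40185546875 -87.96229553222656 65.12007141113281
orange [321 276  31  27 643] [336.3 289. ] [ 540.5 -122.7   49. ]
white [448   0  49  17 446] [471.9   5.4] [473.  -38.6  55. ]
white [555 155   5   8  29] [557.3 158.8] [533.3 -31.4  55. ]
white [550 183  10  41 174] [556.5 207.4] [550.1 -37.5  55. ]
white [525 262  35  68 766] [551.6 298.8] [584.9 -51.3  55. ]
white [ 487  340   73   55 1971] [534.1 364.2] [610.5 -67.4  55. ]
white [272 358  13  25 265] [278.  370.6] [ 557.7 -159.9   55. ]
white [142 360  28  28 340] [156.  373.5] [ 533.7 -204.    55. ]
```

View pics/g.png

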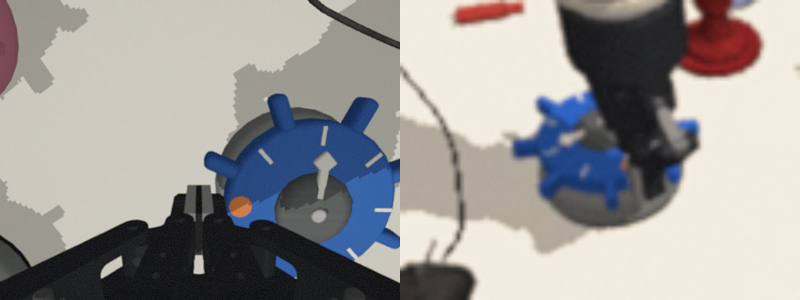

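One click is done: the dot has gone from -76° to -120°, and the finger is mid-gap again. The base has not moved. I'll repeat for the second click.

{"api": "drive_effector", "payload": {
  "segments": [
    [2.75,0.06,0,2.5],
    [2.75,0.06,0,2.5],
    [2.75,0.06,0,2.5],
    [2.75,0.06,0,2.5],
    [2.75,0.06,0,2.5],
    [2.75,0.06,0,2.5],
    [2.75,0.06,0,2.5],
    [2.75,0.06,0,2.5],
    [2.75,0.06,0,2.5],
    [2.75,0.06,0,2.5]
  ],
  "finger_gap": 0
}}

```text
time: 6.52
tool_pos: [508.7, -124.5, 38.6]
tcp_rot: [[-0.563, 0.827, 0.0], [0.827, 0.563, -0.0], [-0.0, 0.0, -1.0]]
wrist_force: [-0.3, -0.9, -0.7]
grip_width: 0.4
grasp_force: 0.3
```

{"api": "drive_effector", "payload": {
  "segments": [
    [2.75,0.06,0,2.5],
    [2.75,0.06,0,2.5],
    [2.75,0.06,0,2.5],
    [2.75,0.06,0,2.5],
    [2.75,0.06,0,2.5],
    [2.75,0.06,0,2.5],
    [2.75,0.06,0,2.5],
    [2.75,0.06,0,2.5],
    [0,0,0,0],
    [0,0,0,0]
  ]
}}

```text
time: 7.35
tool_pos: [499.7, -104.5, 38.5]
tcp_rot: [[-0.249, 0.968, 0.0], [0.968, 0.249, -0.0], [-0.0, 0.0, -1.0]]
wrist_force: [-1.0, -0.8, -0.4]
grip_width: -0.2
grasp_force: 0.0
```

```bash
python3 look.py i | grep -v white
```

```text
blue [  288   131   272   235 27339] [444.  239.2] [556.2 -67.6  49. ]
circle 560.3348388671875 -87.07208251953125 65.03646087646484
orange [322 274  31  29 675] [337.4 288. ] [522.5 -97.3  49. ]
```

The second click has gone in, with the dot at about -166°. Now the last click, again 45° of arc from mid-gap to mid-gap, so the finger stops before it could push past zero.

{"api": "drive_effector", "payload": {
  "segments": [
    [2.75,0.06,0,2.5],
    [2.75,0.06,0,2.5],
    [2.75,0.06,0,2.5],
    [2.75,0.06,0,2.5],
    [2.75,0.06,0,2.5],
    [2.75,0.06,0,2.5],
    [2.75,0.06,0,2.5],
    [2.75,0.06,0,2.5],
    [2.75,0.06,0,2.5],
    [2.75,0.06,0,2.5]
  ],
  "finger_gap": 0
}}

```text
time: 8.23
tool_pos: [498.7, -77.3, 38.4]
tcp_rot: [[0.186, 0.983, -0.0], [0.983, -0.186, -0.0], [-0.0, -0.0, -1.0]]
wrist_force: [-0.6, -0.6, 0.1]
grip_width: -0.2
grasp_force: 0.4
```

{"api": "drive_effector", "payload": {
  "segments": [
    [2.75,0.06,0,2.5],
    [2.75,0.06,0,2.5],
    [2.75,0.06,0,2.5],
    [2.75,0.06,0,2.5],
    [2.75,0.06,0,2.5],
    [2.75,0.06,0,2.5],
    [2.75,0.06,0,2.5],
    [2.75,0.06,0,2.5],
    [0,0,0,0],
    [0,0,0,0]
  ]
}}

```text
time: 9.07
tool_pos: [506.4, -56.8, 38.4]
tcp_rot: [[0.508, 0.861, -0.0], [0.861, -0.508, -0.0], [-0.0, -0.0, -1.0]]
wrist_force: [-0.3, 0.5, 0.5]
grip_width: -0.0
grasp_force: 0.0
```

```bash
python3 look.py j | grep -v white
```

```text
blue [  288   128   272   237 27425] [444.7 236.4] [573.  -69.5  49. ]
circle 561.8377075195312 -86.34440612792969 65.1322250366211
orange [322 272  32  29 683] [337.5 286.2] [527.8 -66.9  49. ]
```

View pics/j.png

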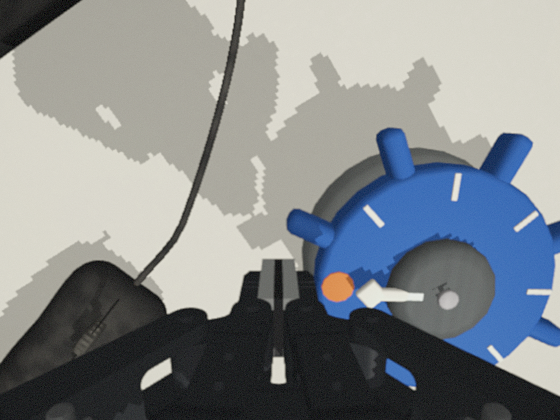

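The orange dot (338,287) is in line with the pointer tip (370,293) and the cap centre (448,300), and the finger is free of both lugs. I'll lift out and check.

{"api": "drive_effector", "payload": {
  "segments": [
    [0,0,-8,0],
    [0,0,-15,0],
    [0,0,-30,0],
    [0,0,-30,0],
    [0,0,-30,0],
    [-5,20,0,0],
    [-5,20,0,0],
    [0,20,0,0],
    [0,0,0,0],
    [0,0,0,0]
  ],
  "finger_gap": 0
}}

```text
time: 9.95
tool_pos: [553.0, -96.3, 151.6]
tcp_rot: [[0.51, 0.86, -0.001], [0.86, -0.51, 0.0], [-0.0, -0.001, -1.0]]
wrist_force: [0.0, -0.3, -0.6]
grip_width: 0.1
grasp_force: 0.0
```

```bash
python3 look.py k
```

```text
blue [  196   106   178   173 12538] [285.3 190.8] [565.9 -84.2  49. ]
circle 562.2254028320312 -87.68489074707031 64.28581237792969
orange [216 189  17  17 219] [224.  197.3] [527.4 -66.6  49. ]
white [235 194  35  14 191] [247.7 200.4] [541.4 -75.8  55. ]
```

View pics/k.png

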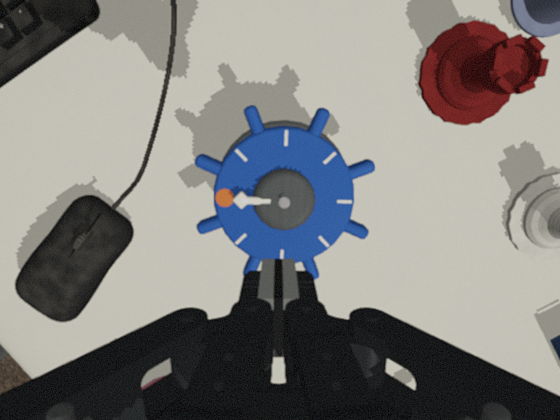

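The dot (224,197) lies at the pointer (240,200), at 147.7° against 148.6°. The axis is still at about (562,-88), the robot is clear and nothing else has moved.

```bash
python3 -c "
from plant import env
print(env.job_done())"
```

```text
the job is handed in; nothing more can be done
None
```

The blue tally counter is back at zero: three gentle clicks clockwise brought the orange dot to the white pointer without running past, the counter stayed in place, the robot is clear, and the job is handed in.

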